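# Find the spacer that the display stand's sprung slot just grips

### The job

The sloping display stand has lost the spacer between its red fence and its sprung metal jaw. By trying the four T-handled spacers in that slot, find the one that goes all the way down to the slot's floor and is gripped by the jaw (thinner ones drop in loose, thicker ones will not go in), and leave it there. Finish with the other three hanging upright on the rack, and do not disturb the crockery, flask and jar around.

Things in the scene. Friction and masses are not known exactly. Their poses are not given: they have to be found in the camera images.
- fence: Red fixed cheek of the sloping stand, 70 mm long (x), 14 thick, 60 deep (z). Origin: middle of the slot's floor, on the fence's inner face. z: out of the slot, leaning 30 degrees from vertical towards the stand's front (robot side), so the tool must be tilted 30 degrees too. y: level, across the slot from fence to jaw. Slot floor z = 0, mouth z = 60 mm; a wall (to z = 68) closes its low end at x = -36 mm.
- mouth (a point): Fence's lip, 60 mm up the fence's z from its origin; same axes. The bright-metal jaw, same size, faces it. The top 12 mm of both cheeks are bevelled back 4 mm. The gap at rest differs each time, 4.5 to 23 mm, and is not given. The jaw is sprung towards the fence: 4 N at rest, 6.6 N at the end of its 6.4 mm of give. Slide spacers down with one face along the fence, 0 to 1 mm off it.
- stand: Wooden base of the stand, 170 x 150 mm, fixed; origin on the table, z up, front towards -x. How spacers behave in its slot: one thinner than the gap goes to the floor with hardly any resistance; one thicker by up to about 6 mm meets clear resistance (4 to 15 N) from the lips on, can be pushed to the floor and is then gripped; a still thicker one sticks at the lips or part-way.
- rack: Fixed wooden hanging rack: two rails along its y, 270 mm long, tops 95 mm above the table, 62 mm clear between them. Origin under its middle, on the table; z up. The spacers hang between the rails, handle ends resting on the rail tops, thickness along y, about 60 mm apart, order differs each time; hung, a spacer's centre is 70 mm above the table. End posts at y = +-128 mm.
- spacer9_c (a point): Spacer 9 mm thick: white plate 50 wide (x), 9 thick (y), 80 long (z) mm, under a white T-handle 80 (x) by 26 (y) by 30 (z); 140 g. Point: its centre, 55 mm above the plate's end, 40 below the handle's centre. The last 14 mm of the plate taper in 3.5 mm a face. Grip the handle across its 26 mm (y). Home in the slot, this point is at z = 55 mm of the fence, the handle 20 mm clear of the lips.
- spacer14_c (a point): Spacer 14 mm thick: yellow plate 50 wide (x), 14 thick (y), 80 long (z) mm, under a yellow T-handle 80 (x) by 26 (y) by 30 (z); 140 g. Point: its centre, 55 mm above the plate's end, 40 below the handle's centre. The last 14 mm of the plate taper in 3.5 mm a face. Grip the handle across its 26 mm (y). Home in the slot, this point is at z = 55 mm of the fence, the handle 20 mm clear of the lips.
- spacer19_c (a point): Spacer 19 mm thick: green plate 50 wide (x), 19 thick (y), 80 long (z) mm, under a green T-handle 80 (x) by 26 (y) by 30 (z); 140 g. Point: its centre, 55 mm above the plate's end, 40 below the handle's centre. The last 14 mm of the plate taper in 3.5 mm a face. Grip the handle across its 26 mm (y). Home in the slot, this point is at z = 55 mm of the fence, the handle 20 mm clear of the lips.
- spacer24_c (a point): Spacer 24 mm thick: blue plate 50 wide (x), 24 thick (y), 80 long (z) mm, under a blue T-handle 80 (x) by 26 (y) by 30 (z); 140 g. Point: its centre, 55 mm above the plate's end, 40 below the handle's centre. The last 14 mm of the plate taper in 3.5 mm a face. Grip the handle across its 26 mm (y). Home in the slot, this point is at z = 55 mm of the fence, the handle 20 mm clear of the lips.
- mug_c (a point): Bystander, to be left alone: blue mug, 80 mm across, 90 high. The point is its centre.
- bowl_c (a point): Bystander, to be left alone: white bowl, 130 mm across, 60 high. The point is its centre.
- pot_c (a point): Bystander, to be left alone: terracotta pot, 100 mm across, 90 high. The point is its centre.
- flask_c (a point): Bystander, to be left alone: red flask with black cap, 72 mm across, 200 high. The point is its centre.
- jar_c (a point): Bystander, to be left alone: glass jar, 76 mm across, 100 high. The point is its centre.
- saucer_c (a point): Bystander, to be left alone: white flat plate, 160 mm across, 20 high. The point is its centre.

How it is judged:
At the end, for the whole second after the job is handed in: One spacer stands in the slot, within 5 mm of its floor, 15 mm of its middle and 0.1 rad of its line, pressed on the fence with over 1.5 N by the jaw. The other three hang on the rails (7 mm in height, 12 mm across, between the end posts), upright within 0.12 rad. All at rest ((((z of spacer9_c in the frame of fence between 0.05 and 0.06 m and x of spacer9_c in the frame of fence between -0.015 and 0.015 m and y of spacer9_c in the frame of fence between 0 and 0.017 m and angle between the z axis of spacer9_c and the z axis of fence, either way round below 0.1 rad and contact force between spacer9 and fence above 1.5 N) and (z of spacer14_c in the frame of rack between 0.064 and 0.078 m and x of spacer14_c in the frame of rack between -0.012 and 0.012 m and y of spacer14_c in the frame of rack between -0.12 and 0.12 m and angle between spacer14_c's own z axis and vertical below 0.12 rad) and (z of spacer19_c in the frame of rack between 0.064 and 0.078 m and x of spacer19_c in the frame of rack between -0.012 and 0.012 m and y of spacer19_c in the frame of rack between -0.12 and 0.12 m and angle between spacer19_c's own z axis and vertical below 0.12 rad) and (z of spacer24_c in the frame of rack between 0.064 and 0.078 m and x of spacer24_c in the frame of rack between -0.012 and 0.012 m and y of spacer24_c in the frame of rack between -0.12 and 0.12 m and angle between spacer24_c's own z axis and vertical below 0.12 rad)) or ((z of spacer14_c in the frame of fence between 0.05 and 0.06 m and x of spacer14_c in the frame of fence between -0.015 and 0.015 m and y of spacer14_c in the frame of fence between 0 and 0.017 m and angle between the z axis of spacer14_c and the z axis of fence, either way round below 0.1 rad and contact force between spacer14 and fence above 1.5 N) and (z of spacer9_c in the frame of rack between 0.064 and 0.078 m and x of spacer9_c in the frame of rack between -0.012 and 0.012 m and y of spacer9_c in the frame of rack between -0.12 and 0.12 m and angle between spacer9_c's own z axis and vertical below 0.12 rad) and (z of spacer19_c in the frame of rack between 0.064 and 0.078 m and x of spacer19_c in the frame of rack between -0.012 and 0.012 m and y of spacer19_c in the frame of rack between -0.12 and 0.12 m and angle between spacer19_c's own z axis and vertical below 0.12 rad) and (z of spacer24_c in the frame of rack between 0.064 and 0.078 m and x of spacer24_c in the frame of rack between -0.012 and 0.012 m and y of spacer24_c in the frame of rack between -0.12 and 0.12 m and angle between spacer24_c's own z axis and vertical below 0.12 rad)) or ((z of spacer19_c in the frame of fence between 0.05 and 0.06 m and x of spacer19_c in the frame of fence between -0.015 and 0.015 m and y of spacer19_c in the frame of fence between 0 and 0.017 m and angle between the z axis of spacer19_c and the z axis of fence, either way round below 0.1 rad and contact force between spacer19 and fence above 1.5 N) and (z of spacer9_c in the frame of rack between 0.064 and 0.078 m and x of spacer9_c in the frame of rack between -0.012 and 0.012 m and y of spacer9_c in the frame of rack between -0.12 and 0.12 m and angle between spacer9_c's own z axis and vertical below 0.12 rad) and (z of spacer14_c in the frame of rack between 0.064 and 0.078 m and x of spacer14_c in the frame of rack between -0.012 and 0.012 m and y of spacer14_c in the frame of rack between -0.12 and 0.12 m and angle between spacer14_c's own z axis and vertical below 0.12 rad) and (z of spacer24_c in the frame of rack between 0.064 and 0.078 m and x of spacer24_c in the frame of rack between -0.012 and 0.012 m and y of spacer24_c in the frame of rack between -0.12 and 0.12 m and angle between spacer24_c's own z axis and vertical below 0.12 rad)) or ((z of spacer24_c in the frame of fence between 0.05 and 0.06 m and x of spacer24_c in the frame of fence between -0.015 and 0.015 m and y of spacer24_c in the frame of fence between 0 and 0.017 m and angle between the z axis of spacer24_c and the z axis of fence, either way round below 0.1 rad and contact force between spacer24 and fence above 1.5 N) and (z of spacer9_c in the frame of rack between 0.064 and 0.078 m and x of spacer9_c in the frame of rack between -0.012 and 0.012 m and y of spacer9_c in the frame of rack between -0.12 and 0.12 m and angle between spacer9_c's own z axis and vertical below 0.12 rad) and (z of spacer14_c in the frame of rack between 0.064 and 0.078 m and x of spacer14_c in the frame of rack between -0.012 and 0.012 m and y of spacer14_c in the frame of rack between -0.12 and 0.12 m and angle between spacer14_c's own z axis and vertical below 0.12 rad) and (z of spacer19_c in the frame of rack between 0.064 and 0.078 m and x of spacer19_c in the frame of rack between -0.012 and 0.012 m and y of spacer19_c in the frame of rack between -0.12 and 0.12 m and angle between spacer19_c's own z axis and vertical below 0.12 rad))) and linear speed of each of spacer9, spacer14, spacer19, spacer24 below 0.01 m/s); the robot touches nothing.
It fails at once if a bystander (mug, bowl, pot, flask, jar, plate) is shifted more than 40 mm or tipped over (distance of any of mug_c, bowl_c, pot_c, flask_c, jar_c, saucer_c from where it was at the start of the episode above 0.04 m or angle between any of mug_c, bowl_c, pot_c, flask_c, jar_c, saucer_c's own z axis and vertical above 0.5 rad).
It also fails if it takes over 72 s, if anything falls off the work surface, if the arm or the gripper's body presses on something with over 40 N, if the wrist force passes 120 N, or if a joint passes its speed limit or range.

### The arm

A 7-joint arm with a two-finger parallel gripper is mounted at the origin on the work surface. World frame = base frame: x ahead of the robot, y to its left, z up, the work surface at z = 0. Lengths are in m, angles in rad, forces in N, time in s.
With the tool pointing down it reaches from about 0.425 to 0.825 m from the base axis. Payload 3.6 kg.
Tool frame: the origin (TCP) lies where the fingers leave the gripper's body, on its centre line; the fingertips stand 73 mm ahead of it and the grasp point (between the pads) lies 54 mm ahead of it; z points along the fingers, y is the line along which they close (so a half turn about z gives the same grasp; the last joint's range is limited). The gripper opens to 85 mm and grips with 20 to 120 N. Pads are 22 mm wide; open, the fingers measure 114 mm over their backs; the gripper's body (76 mm by 85 mm) begins 54 mm behind the grasp point. The pads swing forward as they close: fully open they stand 13 mm farther back than shut.
Start: joints at [1.236, 0.615, -0.013, 1.423, 0.008, 1.103, -0.04], TCP at [0.197, -0.619, 0.304] pointing down, gripper open.
Joint ranges: [-3.12, 3.12], [-0.3, 2.06], [-1.34, 1.32], [0.26, 2.42], [-1.36, 4.5], [0.01, 1.98], [-2.84, 2.84]. Speed limits (rad/s): [2.79, 2.79, 3.14, 3.14, 3.14, 3.14, 3.14].

### API

Orientations are given as a unit quaternion [x, y, z, w].
In Python, from station import arm, snapshot, camera_info, ticket gives the robot as it stands. Calls block until the motion is done:
- arm.movep(position, orientation): joint-space move of the TCP to a pose.
- arm.line_to(position, velocity=0.15, ori=None): straight line of the TCP; ori=None keeps the orientation; velocity is the mean speed in m/s.
- arm.move_j(angles): joint-space move.
- arm.move_gripper(opening, effort=None): opening from 0.0 (shut) to 1.0 (fully open); effort is the grip in N (None keeps the last); returns when the fingers have stopped.
- arm.pause(seconds).
- arm.ik(position, orientation): joint angles nearest the present ones, or None.
- snapshot(name): name is "scene" or "top" or "wrist"; returns the picture (480x640x3 uint8, blue, green, red); there is no depth.
- camera_info(name): a dict with "fx", "fy", "cx", "cy" (pixels), "R" (3x3) and "t" (3): a world point X has camera coordinates R X + t; the wrist camera has in their place "T_tool_cam" (4x4, takes a point from camera to tool coordinates, whose origin is the TCP and whose axes are the flange's). Camera axes: x right, y down, z forward; pixel columns grow to the right and rows downward; lengths in m; the calibration is good to about 2 mm. A picture is of the moment at which its call begins: read the wrist's pose just before it. camera_info takes no time and is no camera call.
A pose or a line that the arm cannot do raises arm.MotionError and nothing moves.
- ticket.finish_job(): hands the job in; it is judged then, once.
Readings, each from a call of its own:
- arm.read_time(): time.
- arm.read_joint_positions(): joint angles.
- arm.read_dq(): joint speeds.
- arm.read_effort(): joint torques, N m.
- arm.read_tool_pos(): TCP position.
- arm.read_eef_rot(): TCP orientation.
- arm.read_ft_force(): force on the tool from outside, world axes, zero at the start.
- arm.read_wrist_torque(): the same for the moment, N m.
- arm.read_opening(): opening from 0.0 (shut) to 1.0 (fully open).
- arm.read_finger_force(): force on a finger pad.
Only numpy, scipy, OpenCV 4.12 (cv2) and the standard library are available. Lean on these libraries where they do the work, as an engineer would, in place of code of your own. Each camera call takes 0.05 s, during which the arm holds its last target. There are 200 camera calls.

## Working session

There is one attempt and no reset: what is moved stays moved. The work goes in short steps, each a Python script; the robot and the scene stay as the last script left them, time stands still between calls to the robot, and variables do not carry over. Pictures are saved under pics/ and viewed, at most 10 in all, crops included, and the job is handed in when it is done.

```bash
ls; mkdir -p pics; python3 - <<'E'
from station import arm,snapshot,camera_info
import cv2,numpy as np
for n in("scene","top"):
    cv2.imwrite(f"pics/{n}0.png",snapshot(n)); c=camera_info(n); print(n,c)
print(camera_info("wrist"),arm.read_time(),arm.read_eef_rot(),arm.read_opening())
E
```

```text
pics
scene {'fx': 449.182483987519, 'fy': 449.182483987519, 'cx': 320.85370089071375, 'cy': 235.80406361805774, 'R': array([[-4.46786404e-01,  8.94640446e-01,  6.18264340e-04],
       [ 7.13467528e-01,  3.56724826e-01, -6.03084973e-01],
       [-5.39764759e-01, -2.69009055e-01, -7.97676710e-01]]), 't': array([ 0.21502656, -0.36898085,  1.26909829])}
top {'fx': 534.3848272918015, 'fy': 534.3848272918015, 'cx': 323.7190699161635, 'cy': 240.87404402890687, 'R': array([[-0.02193558, -0.99974136,  0.00600391],
       [-0.99776659,  0.02151247, -0.06323795],
       [ 0.06309244, -0.00737766, -0.99798042]]), 't': array([0.05432531, 0.60596438, 1.38025691])}
{'fx': 408.2296611101258, 'fy': 408.2296611101258, 'cx': 320.38688333768994, 'cy': 246.01848547382286, 'T_tool_cam': array([[-3.87743782e-05, -9.63531643e-01, -2.67594417e-01,
         6.84906021e-02],
       [ 9.99999998e-01, -2.53364427e-05, -5.36704540e-05,
         6.12784655e-04],
       [ 4.49332901e-05, -2.67594419e-01,  9.63531642e-01,
        -6.96838613e-02],
       [ 0.00000000e+00,  0.00000000e+00,  0.00000000e+00,
         1.00000000e+00]])} 0.1 [ 9.88173504e-01  1.53335473e-01 -1.85544202e-04 -1.15066359e-03] 1.0046397013056412
```

View pics/scene0.png

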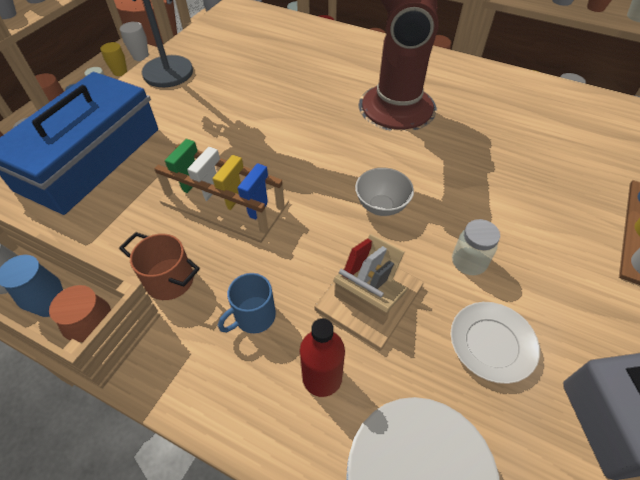

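View pics/top0.png

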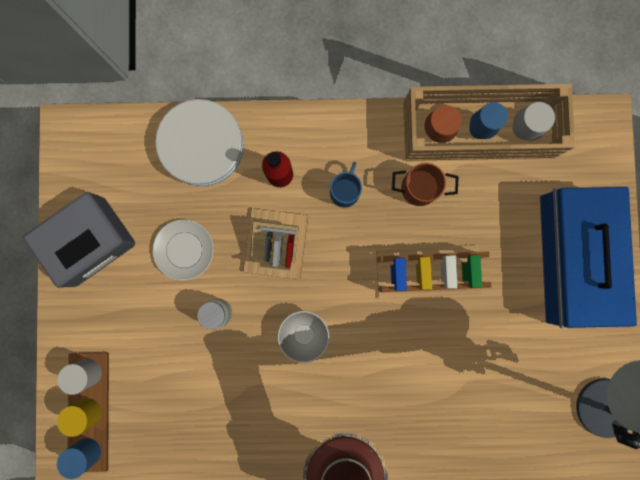

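Scene: the rack has green (182,158), white (205,165), yellow (230,175) and blue (253,190) from left to right. The stand is around (370,285), with the red fence at (357,257) and the jaw at (378,270). In the top view the stand is at (277,243) and the rack at (432,272). I'll zoom in on the stand and rack next.

```bash
python3 - <<'E'
import cv2,numpy as np
s=cv2.imread("pics/scene0.png");t=cv2.imread("pics/top0.png")
a=cv2.resize(s[225:350,310:430],(384,400),interpolation=cv2.INTER_CUBIC)
b=cv2.resize(t[200:285,240:320],(376,400),interpolation=cv2.INTER_CUBIC)
c=cv2.resize(t[240:300,365:500],(450,200),interpolation=cv2.INTER_CUBIC)
d=cv2.resize(s[130:240,145:295],(273,200),interpolation=cv2.INTER_CUBIC)
o=np.zeros((600,800,3),np.uint8);o[:400,:384]=a;o[:400,400:776]=b;o[400:,:450]=c;o[400:,460:733]=d
cv2.imwrite("pics/z0.png",o)
E
```

```text
(no output)
```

View pics/z0.png

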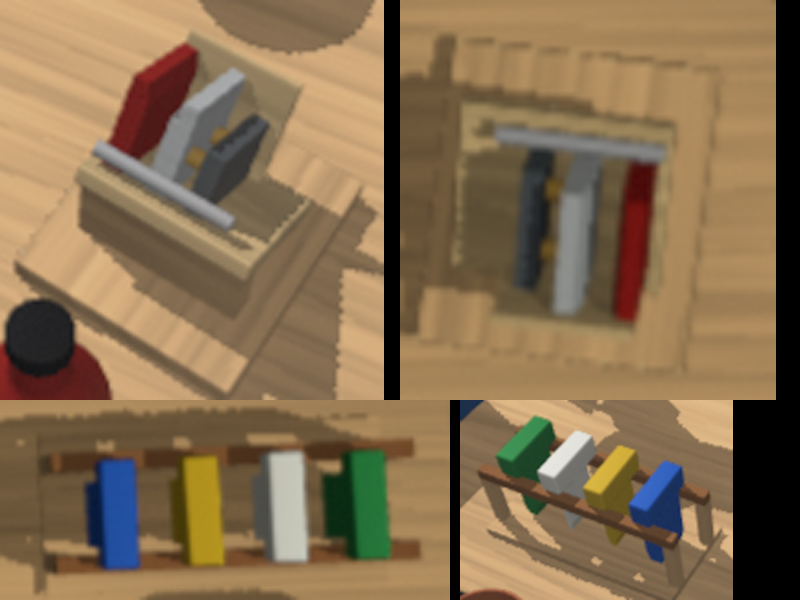

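The zoom shows the cheeks: red fence on the right (-y), bright jaw left of it (+y), and a grey bar at the far end. From right to left the rack order is green, white, yellow, blue. Next I'll compute rough positions and take closer pictures with the wrist camera.

```bash
cat > h.py <<'E'
from station import arm,snapshot,camera_info,ticket
import cv2,numpy as np
from scipy.spatial.transform import Rotation as Ro
def cam(n):
    c=camera_info(n);K=np.array([[c["fx"],0,c["cx"]],[0,c["fy"],c["cy"]],[0,0,1.]])
    if n!="wrist": return K,c["R"],c["t"]
    T=np.eye(4);T[:3,:3]=Ro.from_quat(arm.read_eef_rot()).as_matrix();T[:3,3]=arm.read_tool_pos()
    W=np.linalg.inv(T@c["T_tool_cam"]);return K,W[:3,:3],W[:3,3]
def ray(C,uv):
    K,R,t=C;return -R.T@t,R.T@np.linalg.solve(K,[uv[0],uv[1],1.])
def onz(C,uv,z):
    o,d=ray(C,uv);return o+d*(z-o[2])/d[2]
def proj(C,X):
    K,R,t=C;p=(K@(R@np.atleast_2d(X).T+t[:,None])).T;return p[:,:2]/p[:,2:]
def down(yaw,tilt=0.):  # tool x along heading yaw, y to its right, z down; tilt leans the tool's back towards -heading
    return (Ro.from_euler('z',yaw)*Ro.from_euler('y',-tilt)*Ro.from_euler('x',np.pi))
def shot(name):
    C=cam("wrist");im=snapshot("wrist");cv2.imwrite(f"pics/{name}.png",im);np.savez(f"pics/{name}.npz",K=C[0],R=C[1],t=C[2]);return C,im
def loadC(name):
    z=np.load(f"pics/{name}.npz");return z["K"],z["R"],z["t"]
E
python3 - <<'E'
from h import *
C=cam("top")
for n,u,z in (("stand",(277,243),.02),("rackL",(380,272),.095),("rackR",(489,272),.095),("blue",(400,274),.125),("yel",(426,273),.125),("whi",(450.5,272),.125),("grn",(475.5,272),.125)):
    print(n,onz(C,u,z).round(3))
S=onz(C,(277,243),.02);Rk=onz(C,(432,272),.1)
f=np.array([.054,0,.0])
arm.movep([Rk[0]-.0,Rk[1],.36],down(0).as_quat()); shot("rack1")
arm.movep([S[0]-.04,S[1],.36],down(0).as_quat()); shot("stand1");print(arm.read_time())
a=cv2.imread("pics/rack1.png");b=cv2.imread("pics/stand1.png")
cv2.imwrite("pics/w1.png",np.vstack([cv2.resize(a,(400,300)),cv2.resize(b,(400,300))]))
cv2.imwrite("pics/stand1c.png",cv2.resize(b,(800,600)))
E
```

```text
stand [0.604 0.163 0.02 ]
rackL [ 0.522 -0.096  0.095]
rackR [ 0.516 -0.365  0.095]
blue [ 0.516 -0.14   0.125]
yel [ 0.517 -0.203  0.125]
whi [ 0.518 -0.262  0.125]
grn [ 0.517 -0.323  0.125]
3.5167
```

View pics/stand1c.png

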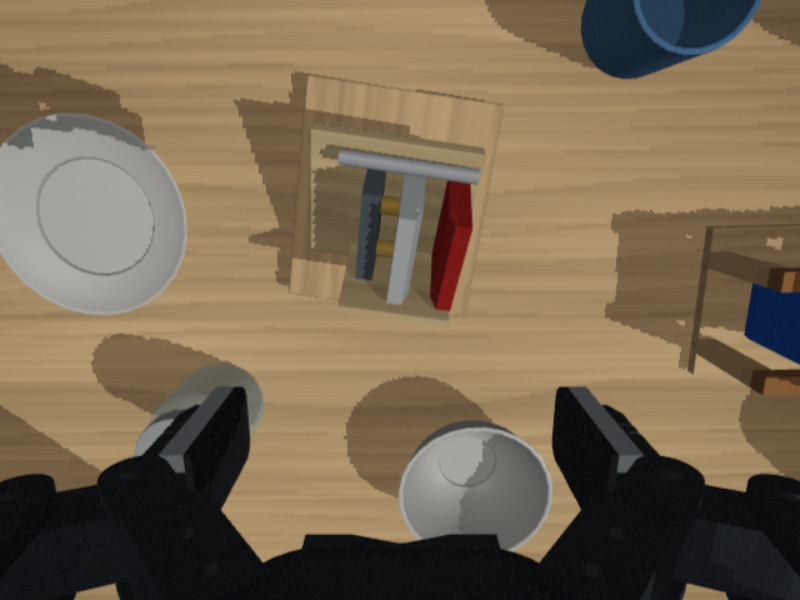

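View pics/rack1.png

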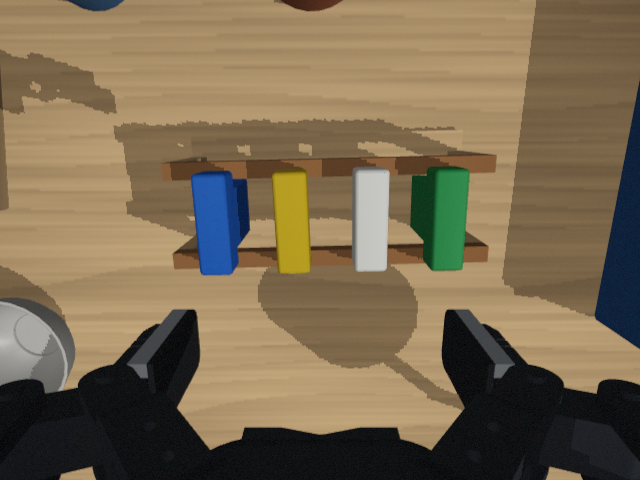

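The stand from the wrist (800x600): base far corners at (297,73) and (502,105), red fence at (455,245), jaw at (408,240), bar at (410,165). On the rack, the handle tops are blue (215,222), yellow (292,222), white (371,218) and green (446,218). Now I'll look along the presumed slot axis, tilted 30°.

```bash
python3 - <<'E'
from h import *
C=loadC("stand1")
a=onz(C,(297/1.25,73/1.25),.02);b=onz(C,(502/1.25,105/1.25),.02);d=a-b;yaw=np.arctan2(-d[0],d[1]);print(a,b,np.linalg.norm(d),"yaw",yaw)
xs=np.array([np.cos(yaw),np.sin(yaw),0]);ctr=(a+b)/2-xs*.085;print("stand",ctr)
q=down(yaw,np.pi/6);M=q.as_matrix();print(M.round(2))
P=onz(C,(440/1.25,245/1.25),.09);print("mouth guess",P)
# camera on axis through mouth, 0.22 m out: place the camera centre
T=camera_info("wrist")["T_tool_cam"]
for i,(dx,tl) in enumerate(((0,np.pi/6),(.0,np.pi/6+.26))):
    q=down(yaw,tl);M=q.as_matrix()
    camz=M@T[:3,2]
    pos=P-camz*.24-M@T[:3,3]
    j=arm.ik(pos,q.as_quat());print(pos,j is not None)
    if j is not None: arm.movep(pos,q.as_quat());shot(f"s{i+2}")
print(arm.read_time())
E
python3 -c "
import cv2,numpy as np
import os
L=[cv2.imread(f'pics/s{i}.png') for i in (2,3) if os.path.exists(f'pics/s{i}.png')]
cv2.imwrite('pics/s23.png',np.hstack([im[0:420,120:520] for im in L]))"
```

```text
[0.69969946 0.2361478  0.02      ] [0.67710731 0.08356074 0.02      ] 0.15425050134838414 yaw -0.14699279327780496
stand [0.60432002 0.17230371 0.02      ]
[[ 0.86 -0.15  0.49]
 [-0.13 -0.99 -0.07]
 [ 0.5   0.   -0.87]]
mouth guess [0.58227382 0.13385091 0.09      ]
[0.49862597 0.14656303 0.2277161 ] True
[0.46641664 0.15133197 0.20133647] True
8.2667
```

View pics/s23.png

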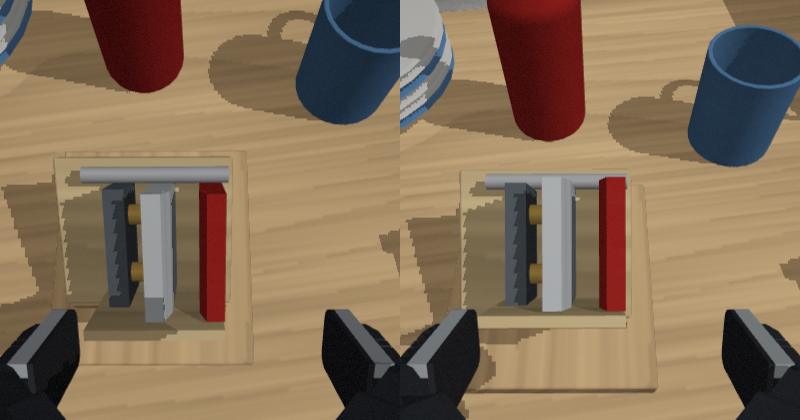

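In this view (s3 is the right half; full-image column = x-280) the cheeks are seen end-on. The fence is at columns 320-346, rows 178-312, and the jaw's inner edge is near column 293. I'll extract the edges numerically.

```bash
python3 - <<'E'
from h import *
for n,rows in (("s3",(185,200,230,260,290,305)),("s2",(200,230,260,290,305))):
    im=cv2.imread(f"pics/{n}.png").astype(int);x0=255
    for r in rows:
        print(n,r," ".join("%d:%d,%d,%d"%(x,*im[r,x][[2,1,0]]) for x in range(x0 if n=="s3" else 250,352,1) if np.abs(im[r,x]-im[r,x-1]).sum()>24))
    m=((im[...,2]>90)&(im[...,1]<50)).astype(np.uint8)[150:340,290:370]
    k,l,st,c=cv2.connectedComponentsWithStats(m);i=1+st[1:,4].argmax()
    cnt=cv2.findContours((l==i).astype(np.uint8),cv2.RETR_EXTERNAL,cv2.CHAIN_APPROX_NONE)[0][0]
    print(n,(cv2.approxPolyDP(cnt,2,True)[:,0]+[290,150]).tolist())
    for cc in (300,335): print(n,"col",cc,[ (y,im[y,cc][[2,1,0]].tolist()) for y in range(160,340) if np.abs(im[y,cc]-im[y-1,cc]).sum()>30])
E
```

```text
s3 185 261:127,129,129 262:169,172,174 281:148,151,152 291:122,126,126 319:78,18,17 326:115,22,18 327:142,31,30 345:133,64,64 346:120,119,118 347:152,140,119 348:177,157,119 351:164,140,103
s3 200 256:58,52,44 257:134,117,86 262:162,162,158 263:169,172,174 281:149,151,152 291:118,121,123 292:67,69,70 295:113,110,105 296:166,148,110 299:131,116,85 319:78,19,14 326:115,21,22 327:142,30,28 345:157,92,68 346:186,167,128 351:172,146,107
s3 230 256:54,52,40 257:131,115,83 261:136,123,98 262:162,161,158 263:169,171,173 281:154,157,158 282:143,145,147 291:117,121,121 292:68,68,71 296:131,115,85 319:75,15,14 326:100,15,13 327:143,30,29 345:159,91,69 346:186,167,126 351:171,146,107
s3 260 256:47,45,40 257:106,94,70 258:127,112,82 262:151,148,138 263:168,172,173 281:153,157,158 282:145,146,147 291:119,122,123 292:67,69,69 296:121,107,79 319:90,41,33 320:76,15,6 326:102,20,16 327:143,31,27 345:150,75,55 346:182,163,123 351:173,148,109
s3 290 256:42,40,38 257:103,91,70 258:120,106,75 262:149,145,137 263:167,170,172 282:141,145,147 291:116,120,121 292:69,72,73 296:109,97,77 319:87,39,30 320:77,19,
[... 1950 characters left out ...]
85:136,139,140 292:125,129,129 293:110,111,108 294:98,85,62 319:89,64,47 320:71,18,17 327:131,26,21 345:143,90,65 346:161,135,99 347:177,151,110
s2 [[323, 190], [327, 193], [327, 321], [343, 320], [345, 193], [333, 194]]
s2 col 300 [(166, [147, 135, 114]), (167, [119, 118, 121]), (168, [132, 133, 134]), (180, [104, 105, 107]), (181, [87, 87, 90]), (182, [81, 77, 72]), (183, [103, 92, 71]), (330, [152, 133, 100]), (331, [173, 154, 115])]
s2 col 335 [(166, [134, 124, 112]), (180, [100, 103, 105]), (181, [88, 89, 89]), (182, [76, 56, 59]), (183, [80, 21, 21]), (194, [119, 25, 20]), (321, [127, 49, 37]), (322, [120, 86, 62]), (323, [116, 103, 75]), (330, [159, 140, 106]), (331, [175, 155, 117])]
```

The scale from the lip length (133.5 px for 70 mm) puts the lip 0.214 m from the camera. The gap between fence and jaw is about 15.5 mm, so green (19 mm) should be gripped, 14 loose and 24 too thick. I'll grasp green and bring it above the mouth.

```bash
cat >> h.py <<'E'
YAW=-0.147; _C=loadC("s3")
def fence():
    K,R,t=_C; d=.214
    Xc=np.array([-.0007,(244.2-246.02)/408.2*d,d]); m=R.T@(Xc-t)
    Q=down(YAW,np.pi/6);F=np.c_[Q.as_matrix()[:,0],-Q.as_matrix()[:,1],-Q.as_matrix()[:,2]]
    return Q,F,m-F[:,2]*.06
Q,F,O=fence()
def tcp_slot(x,y,z): # TCP for spacer centre at fence coords
    return O+F@np.array([x,y,z+.094])
RY=-0.022
E
python3 - <<'E'
from h import *
print("O",O.round(4)); C=loadC("rack1")
im=cv2.cvtColor(cv2.imread("pics/rack1.png"),cv2.COLOR_BGR2HSV)
for n,u in (("b",(215,221)),("y",(292,221)),("w",(370.5,218)),("g",(447,218))): print(n,onz(C,u,.125).round(4))
for u in ((429,169.5),(467,168.5),(463,269.5),(430,269.5)): print("gcorner",onz(C,u,.125).round(4))
for u in ((164,180),(495,172),(175,267),(487,261)): print("rail",onz(C,u,.095).round(4))
print("pre",tcp_slot(0,.0105,.14),arm.ik(tcp_slot(0,.0105,.14),Q.as_quat()) is not None, arm.ik(tcp_slot(0,.0105,.055),Q.as_quat()) is not None)
# fence in other cams for check
C2=cam("top");print(proj(C2,[O+F@[35,-4,60]*np.array(1e-3) for _ in [0]]), proj(C2,O+F@(np.array([[35,-4,60],[-35,-4,60],[35,-14,60],[-35,-14,60]])*1e-3).T.T[:, :].T if False else (O+(F@(np.array([[35,-4,60],[-35,-4,60],[35,-14,60],[-35,-14,60]])*1e-3).T).T)).round(1))
t=snapshot("top").astype(int);m=(t[...,2]>110)&(t[...,1]<45)&(t[...,0]<45)
m[:, :280]=0;m[:,310:]=0;m[:225]=0;m[275:]=0
ys,xs=np.nonzero(m);print(xs.min(),xs.max(),ys.min(),ys.max(),[ (r,xs[ys==r].min(),xs[ys==r].max()) for r in range(ys.min(),ys.max()+1,6) if (ys==r).any()])
E
```

```text
O [0.6005 0.132  0.0602]
b [ 0.5228 -0.1448  0.125 ]
y [ 0.5226 -0.2034  0.125 ]
w [ 0.5248 -0.2631  0.125 ]
g [ 0.5246 -0.3212  0.125 ]
gcorner [ 0.561 -0.305  0.125]
gcorner [ 0.5617 -0.3329  0.125 ]
gcorner [ 0.4833 -0.3371  0.125 ]
gcorner [ 0.4834 -0.3112  0.125 ]
rail [ 0.5505 -0.0979  0.095 ]
rail [ 0.5563 -0.3665  0.095 ]
rail [ 0.476  -0.0995  0.095 ]
rail [ 0.4807 -0.3682  0.095 ]
pre [0.48627987 0.15951452 0.2628536 ] True True
[[288.02483416 241.56153105]] [[288.  241.6]
 [285.7 266.8]
 [292.1 242.1]
 [289.7 267.3]]
287 291 244 267 [(244, np.int64(289), np.int64(291)), (250, np.int64(288), np.int64(290)), (256, np.int64(288), np.int64(290)), (262, np.int64(287), np.int64(290))]
```

```bash
python3 - <<'E'
from h import *
g=np.array([.5225,-.3215]);q=down(.035).as_quat()
arm.move_gripper(.55,80)
arm.movep([*g,.30],q)
arm.line_to([*g,.165],.15); arm.pause(.1);print("f0",arm.read_ft_force().round(2) if hasattr(arm.read_ft_force(),'round') else arm.read_ft_force())
arm.move_gripper(0.,80); print("open",arm.read_opening(),arm.read_finger_force(),arm.read_ft_force())
arm.line_to([*g,.30],.2)
print("open",arm.read_opening(),arm.read_ft_force())
arm.movep(tcp_slot(0,.0102,.145),Q.as_quat()); arm.pause(.2)
print(arm.read_time(),arm.read_tool_pos(),tcp_slot(0,.0102,.145),arm.read_ft_force(),arm.read_opening())
C,im=shot("pre");cv2.imwrite("pics/pre2.png",np.hstack([im[:,120:520],cv2.resize(snapshot("scene")[150:390,250:450],(400,480))]))
E
```

```text
f0 [-0.05  0.57  0.12]
open 0.2951906609181705 79.24445629119873 [-0.83812565 -0.13859331  5.66873055]
open 0.28937561582115257 [ 0.02806219 -0.06210126 -1.92790967]
15.2167 [0.48425196 0.15871402 0.26732521] [0.48376289 0.15958394 0.26718373] [-0.31041636 -0.14222466 -2.60771613] 0.2902916772879541
```

View pics/pre2.png

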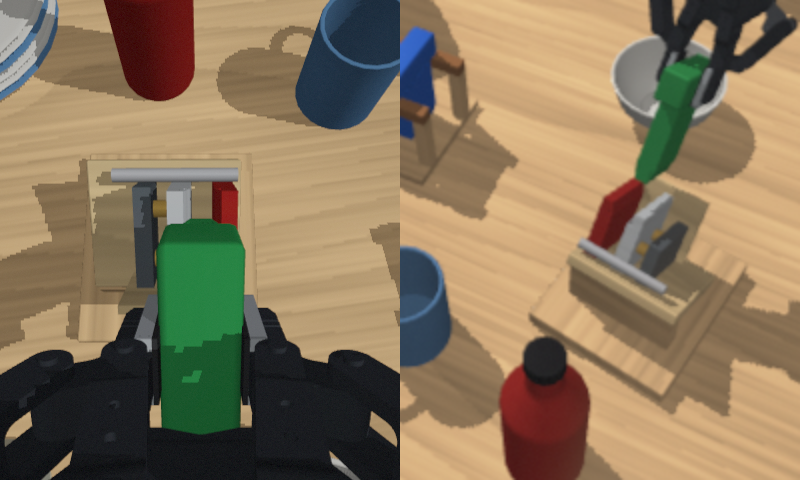

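The green spacer is held square. Its handle is at columns 160-245 of the left half, lined up with the slot between the jaw and the fence. Next I'll insert it in steps, watching the forces.

```bash
python3 - <<'E'
from h import *
f0=np.array(arm.read_ft_force())
off=np.zeros(3)  # fence-frame command correction
yt=.0102
e=F.T@(np.array(arm.read_tool_pos())-tcp_slot(0,yt,.145));off[:2]-=e[:2]
for z in [.122,.115,.110,.105,.100,.095,.090,.085,.080,.075,.070,.066,.062,.059,.057,.055,.053]:
    arm.line_to(tcp_slot(off[0],yt+off[1],z),.08)
    arm.pause(.06)
    f=F.T@(np.array(arm.read_ft_force())-f0); p=F.T@(np.array(arm.read_tool_pos())-O)-[0,0,.094]
    print("%.3f"%z,(p*1e3).round(1),"f",f.round(1),"off",(off[1]*1e3).round(2))
    if f[2]>28 or abs(f[1])>25: print("STOP");break
    # yield laterally: push from fence is +y; from jaw is -y
    if f[1]>5: off[1]+=.0004
print(arm.read_time(),arm.read_opening())
E
```

```text
0.122 [ -0.3  10.5 122.1] f [ 0.1  0.8 -0.2] off 0.53
0.115 [ -0.4  10.7 115.2] f [-0.9  0.6  0.5] off 0.53
0.110 [ -0.4  10.7 109.9] f [-1.2 -0.   1. ] off 0.53
0.105 [ -0.6   9.9 104.7] f [-0.7 -2.3 -0.5] off 0.53
0.100 [-0.6  9.6 99.7] f [ 0.1 -3.4 -1.5] off 0.53
0.095 [-0.5 10.  94.8] f [-0.2 -4.6 -0.3] off 0.53
0.090 [-0.5 10.3 89.9] f [ 0.2 -4.5 -3.1] off 0.53
0.085 [-0.5 10.3 84.9] f [-0.9 -4.4 -3.3] off 0.53
0.080 [-0.5 10.4 79.8] f [ 0.  -4.8 -3.7] off 0.53
0.075 [-0.6 10.4 74.8] f [-0.3 -4.7 -3.6] off 0.53
0.070 [-0.5 10.4 69.8] f [ 0.3 -4.6 -2.3] off 0.53
0.066 [-0.5 10.4 65.8] f [ 0.1 -5.1 -3.2] off 0.53Traceback (most recent call last):
  File "<stdin>", line 7, in <module>
station.MotionError: the arm cannot follow that straight line within its joint ranges
```

```bash
python3 - <<'E'
from h import *
q=np.array(arm.read_joint_positions());print(q.round(3))
for z in (.066,.062,.059,.055,.053):
    j=arm.ik(tcp_slot(0,.0107,z),Q.as_quat());print(z,None if j is None else np.round(j,3))
for tl in (.4,.45,.6,.7):
    j=arm.ik(tcp_slot(0,.0107,.055),down(YAW,tl).as_quat());print(tl,None if j is None else np.round(j,3))
E
```

```text
[-0.804  0.573  0.523  2.165 -0.205  0.014 -1.931]
0.066 [-0.804  0.573  0.522  2.164 -0.205  0.015 -1.931]
0.062 [-0.804  0.583  0.529  2.162 -1.005  0.014 -1.131]
0.059 [-0.568  0.541  0.18   2.155  1.535  0.186  2.639]
0.055 [-0.695  0.57   0.372  2.157  1.614  0.076  2.545]
0.053 [-0.679  0.572  0.35   2.156  1.643  0.088  2.518]
0.4 [-0.7    0.576  0.427  2.089 -0.19   0.169 -1.912]
0.45 [-0.732  0.581  0.456  2.117 -0.195  0.099 -1.919]
0.6 [-0.836  0.614  0.559  2.201  3.054  0.114  1.068]
0.7 [-0.858  0.633  0.556  2.252  2.848  0.266  1.24 ]
```

The jaw pushes with about 4.5-5 N, so green is being gripped. Joint 6 has reached its lower limit 11 mm short of the floor. I'll release, go up, and push the handle top down with closed fingers at a slightly different tilt.

```bash
python3 - <<'E'
from h import *
arm.move_gripper(.6)
arm.line_to(tcp_slot(0,.0102,.130),.15)
arm.move_gripper(0.,40)
q2=down(YAW,.42);z2=q2.as_matrix()[:,2]
T=lambda z:O+F@np.array([0,.0095,z])-z2*.073
arm.movep(T(.150),q2.as_quat());arm.pause(.1)
f0=np.array(arm.read_ft_force());print(F.T@f0)
for z in (.130,.124,.121,.118,.116,.114,.112,.110,.108,.107,.106,.105):
    try: arm.line_to(T(z),.06)
    except Exception as ex: print(z,ex,np.round(arm.read_joint_positions(),3));break
    arm.pause(.05)
    f=F.T@(np.array(arm.read_ft_force())-f0);p=F.T@(np.array(arm.read_tool_pos())+z2*.073-O)
    print(z,(p*1e3).round(1),f.round(1))
    if f[2]>25: print("STOP");break
print(arm.read_time(),arm.read_opening())
C,im=shot("push");cv2.imwrite("pics/push2.png",np.hstack([im[:,120:520],cv2.resize(snapshot("scene")[150:390,250:450],(400,480))]))
E
```

```text
[-0.23946162 -0.68092358  0.28758625]
0.13 [-1.000e-01  9.400e+00  1.298e+02] [ 0.4  0.2 -0.5]
0.124 [ -0.    9.5 123.9] [ 1.1  0.8 -0.2]
0.121 [ -0.    9.5 121. ] [0.2 0.6 0.2]
0.118 [  0.2   9.6 118. ] [0.7 0.2 0.4]
0.116 [  0.2   9.6 116. ] [0.4 1.  1.8]
0.114 [1.00e-01 9.60e+00 1.14e+02] [1.3 0.6 3.1]
0.112 [ -0.5   9.6 112.5] [-0.9  0.9 10.2]
0.11 [ -0.9   9.6 112.2] [-1.   0.2 29.2]
STOP
23.7 0.00017493939311832008
```

View pics/push2.png

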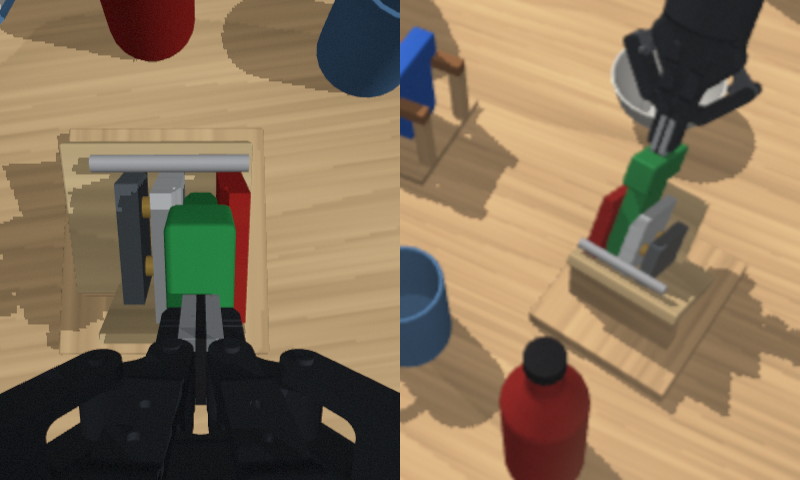

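Green stands in the slot with a hard stop at the expected depth (handle top about 112 mm by my frame). I'll check that the jaw has really been displaced by retaking the s3 view and comparing jaw edges.

```bash
python3 - <<'E'
from h import *
q2=down(YAW,.42);z2=q2.as_matrix()[:,2]
arm.line_to(O+F@np.array([0,.0095,.20])-z2*.073,.2)
C0=loadC("s3");Tc=camera_info("wrist")["T_tool_cam"]
Wc=np.eye(4);Wc[:3,:3]=C0[1];Wc[:3,3]=C0[2];Tt=np.linalg.inv(Wc)@np.linalg.inv(Tc)
arm.move_gripper(1.0)
arm.movep(Tt[:3,3],Ro.from_matrix(Tt[:3,:3]).as_quat());arm.pause(.3)
C,im=shot("s4");print(np.abs(C[2]-C0[2]).max(),arm.read_time(),arm.read_ft_force())
a=cv2.imread("pics/s3.png")
for r in (182,200,215,260,290):
  for n,I in (("s3",a),("s4",im)):
    I=I.astype(int);print(n,r," ".join("%d:%d,%d,%d"%(x,*I[r,x][[2,1,0]]) for x in range(220,352) if np.abs(I[r,x]-I[r,x-1]).sum()>40))
cv2.imwrite("pics/cmp.png",np.hstack([cv2.resize(I[150:350,200:400],(400,400),interpolation=cv2.INTER_CUBIC) for I in (a,im)]))
E
```

```text
0.000452631021143908 28.5917 [-0.90749026  0.45292172  0.1640264 ]
s3 182 262:169,172,173 281:148,151,152 319:78,14,16 327:141,30,26 345:141,77,77 346:144,144,144
s4 182 225:111,115,118 247:142,143,146 255:167,169,171 262:135,146,141 263:21,78,38 326:62,99,49 327:144,29,27 345:145,80,80 346:142,143,144 348:179,160,120
s3 200 222:134,118,87 225:76,83,88 237:53,57,60 246:25,30,32 256:58,52,44 257:134,117,86 262:162,162,158 281:149,151,152 291:118,121,123 292:67,69,70 295:113,110,105 296:166,148,110 299:131,116,85 319:78,19,14 326:115,21,22 327:142,30,28 345:157,92,68 346:186,167,128 351:172,146,107
s4 200 225:80,86,92 228:52,58,60 246:30,32,33 255:84,89,89 256:125,126,128 262:94,107,99 263:22,75,37 326:54,102,53 327:123,46,33 345:163,96,72 346:191,172,131 351:177,151,111
s3 215 225:79,85,91 237:51,54,60 246:28,30,35 249:101,82,41 261:127,107,72 262:158,157,150 263:169,171,174 291:117,118,122 292:68,70,69 296:124,109,81 319:78,15,15 326:115,18,17 327:141,27,25 345:155,87,66 346:177,159,119
s4 215 225:53,57,62 246:26,29,34 248:55,50,38 249:121,98,46 255:122,113,94 256:122,124,126 263:20,74,35 326:52,103,51 327:122,44,31 345:150,71,51 346:181,163,124
s3 260 225:89,91,88 237:49,55,59 246:33,36,40 257:106,94,70 258:127,112,82 262:151,148,138 263:168,172,173 291:119,122,123 292:67,69,69 296:121,107,79 319:90,41,33 320:76,15,6 327:143,31,27 345:150,75,55 346:182,163,123
s4 260 225:55,59,64 246:37,37,40 255:67,70,73 256:121,124,126 263:19,68,33 326:54,104,52 327:122,47,31 345:152,74,52 346:187,167,128 351:167,142,106
s3 290 237:64,71,74 257:103,91,70 262:149,145,137 263:167,170,172 282:141,145,147 291:116,120,121 292:69,72,73 296:109,97,77 319:87,39,30 320:77,19,18 326:103,24,21 327:141,31,28 345:146,66,49 346:172,152,114
s4 290 225:69,68,65 246:37,38,42 255:66,70,72 256:122,124,126 263:43,79,55 327:98,59,32 328:145,33,29 345:150,71,52 346:175,156,117
```

View pics/cmp.png

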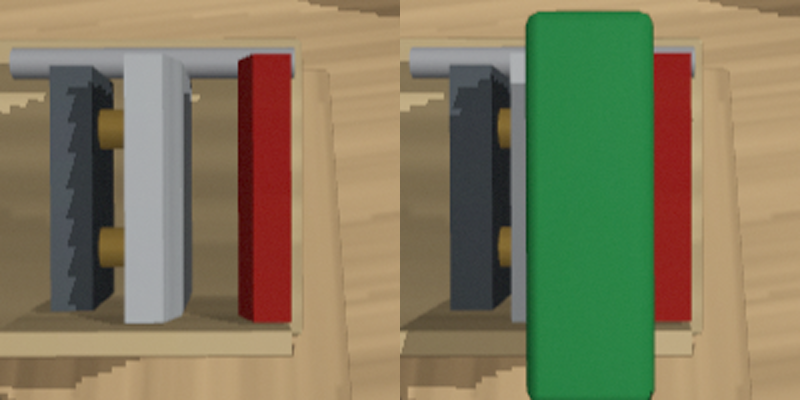

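Between the two views the jaw's outer edge moved from column 262 to 255, about 3.6 mm. So green is squarely in and gripped. A last numeric check of the rack and bystanders against the first top picture, then I hand in.

```bash
python3 - <<'E'
from h import *
t0=cv2.imread("pics/top0.png");t1=snapshot("top");H=[cv2.cvtColor(t,cv2.COLOR_BGR2HSV).astype(int) for t in (t0,t1)]
for n,f,(x0,x1) in (("blue",lambda h:(h[...,0]>105)&(h[...,0]<130)&(h[...,1]>150)&(h[...,2]>100),(385,415)),("yel",lambda h:(h[...,0]>20)&(h[...,0]<32)&(h[...,1]>200)&(h[...,2]>120),(412,440)),("whi",lambda h:(h[...,1]<40)&(h[...,2]>150),(436,465))):
    for h in H:
        m=f(h)[250:296,x0:x1];ys,xs=np.nonzero(m);print(n,m.sum(),(xs.mean()+x0).round(1),(ys.mean()+250).round(1))
im=cv2.imread("pics/s4.png").astype(int);g=(im[...,1]>im[...,2]+30)&(im[...,1]>im[...,0]+20)
ys=np.nonzero(g[:,295])[0];print("handle rows",ys.min(),ys.max(),"top z mm",274-408.2*80/(ys.max()-ys.min()+1))
E
```

```text
blue 317 400.3 273.4
blue 320 400.2 273.4
yel 310 425.5 272.5
yel 311 425.4 272.4
whi 312 451.2 271.4
whi 312 451.1 271.4
handle rows 156 351 top z mm 107.38775510204081
```

```bash
python3 -c "
from station import ticket,arm
print(ticket.finish_job(),arm.read_time())"
```

```text
the job is handed in; nothing more can be done
the job is handed in; nothing more can be done
```

I handed the job in at about 29 s of the 72 s: the green 19 mm spacer is in the slot, pushed to a hard stop at floor depth, and the jaw has moved back about 3.6 mm to grip it. I only tried green, because the camera showed a gap of about 15.5 mm; the blue, yellow and white spacers still hang where they were. I checked the rack against the first picture but not the crockery, flask and jar, and the hand-in reply gave no verdict.

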